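# Stand the long T-key upright in its pot

### The job

In the specimen store, put the long T-handled jar key away: pick it off its rest by the two end buttons of its crossbar, raise it clear and ease your grip so that it swings down to hang straight, then clamp it firmly again so that the buttons are pushed fully home. Lower it, hanging straight, into the open square wooden pot until its socket end is at the bottom, only then let go and leave it standing there. Leave the short key on its rest.

Things in the scene. Friction and masses are not known exactly. Their poses are not given: they have to be found in the camera images.
- long_key: Longer of two steel T-keys, 180 g, 180 mm from crossbar axis to socket end. Lies level on a low wooden rest, axes 40 mm above the table, crossbar overhanging the rest's near end, socket away from the robot. Origin: centre of socket end face; x out along the shaft; y along the crossbar, which crosses at x = -180 mm. Shaft 12 mm, socket 18 mm thick. Crossbar 52 mm over its black end buttons.
- long_key_button (a joint): How far the crossbar's +y domed end button (14 mm thick, sprung) is pushed in: 0 out, 0.008 m home (36 mm over both); the other alike. 12 N starts it, 19 N is home. Squeezed hard (60 N up) the key stays about level as lifted; 5 to 9 mm wider than that the springs still carry it, but it swings down on the domes and settles in 2 s, to within about 8 degrees. 16 mm wider it drops.
- short_key: The shorter key, a bystander of the same make, 120 mm from crossbar axis to socket end, lying likewise on a rest of its own. Origin and axes alike, crossbar at x = -120 mm. Both rests: 110 mm long, 60 mm wide, 34 mm high with cheeks up to 44 mm beside the shaft, beginning 24 to 32 mm beyond the crossbar's axis; nothing lies under the crossbars.
- pot: Open square pot of brown wood, fixed to the table, 82 mm by 82 mm outside and 100 mm high; walls and floor 8 mm thick, so the opening is 66 mm square. Origin at the centre of its underside, z up, walls along its x and y.
Not all that is in view belongs to the job. Leave any blue look-alike of the pot alone.

How it is judged:
On the way, in this order (a step that is already met when the one before it is completed fails the run):
1. the long key is clamped between the fingers with its buttons home and hangs straight down, within 15 degrees, its socket end more than 60 mm above the table (height (world z) of long_key above 0.06 m and angle between long_key's own x axis and vertical above 2.88 rad and value of joint long_key_button above 0.0068 m and contact force between the fingers and long_key above 5 N), for 0.2 s.
2. the socket end is down at the bottom of the pot, less than 40 mm above the pot's underside, while the fingers still hold the key (x of long_key in the frame of pot between -0.036 and 0.036 m and y of long_key in the frame of pot between -0.036 and 0.036 m and z of long_key in the frame of pot below 0.04 m and contact force between the fingers and long_key above 1 N), for 0.1 s.
At the end, for the whole second after the job is handed in: The long key stands in the pot, crossbar up: its socket end is inside the pot's walls and less than 30 mm above the pot's underside, its shaft no more than 54 degrees from upright (it may lean on the rim), at rest; the short key lies within 20 mm of where it was (x of long_key in the frame of pot between -0.036 and 0.036 m and y of long_key in the frame of pot between -0.036 and 0.036 m and z of long_key in the frame of pot below 0.03 m and angle between long_key's own x axis and vertical above 2.2 rad and linear speed of long_key below 0.03 m/s and distance of short_key from where it was at the start of the episode below 0.02 m); the robot touches nothing.
It fails at once if the short key is moved by more than 30 mm (distance of short_key from where it was at the start of the episode above 0.03 m).
It also fails if it takes over 51 s, if anything falls off the work surface, if the arm or the gripper's body presses on something with over 40 N, if the wrist force passes 120 N, or if a joint passes its speed limit or range.

### The arm

A 6-joint arm with a two-finger parallel gripper is mounted at the origin on the work surface. World frame = base frame: x ahead of the robot, y to its left, z up, the work surface at z = 0. Lengths are in m, angles in rad, forces in N, time in s.
With the tool pointing down it reaches from about 0.35 to 0.85 m from the base axis. Payload 8.1 kg.
Tool frame: the origin (TCP) lies between the finger pads; the fingertips stand 11 mm ahead of it and the grasp point (between the pads) lies 8 mm behind it; y points along the fingers, x is the direction in which the jaws open and shut, and the axes are right-handed (so a half turn about y gives the same grasp; the last joint's range is limited). The gripper opens to 93 mm and grips with 3 to 60 N. Pads are 15 mm wide; open, the fingers measure 128 mm over their backs; the gripper's body (75 mm by 188 mm) begins 65 mm behind the grasp point.
Start: joints at [1.116, 0.13, 1.488, -0, 1.523, -0.085], TCP at [0.217, 0.559, 0.201] pointing down, gripper open.
Joint ranges: [-2.96, 2.96], [-0.89, 2.26], [0.02, 2.5], [-1.34, 4.48], [0, 2.73], [-2.66, 2.66]. Speed limits (rad/s): [2.39, 2.39, 2.79, 3.14, 3.14, 3.14].

### API

Orientations are given as a rotation vector (axis times angle).
In Python, from plant import readout, optics, robot gives the robot as it stands.
- The arm moves only by the shell command python3 -m creep 'ROWS' [FORCE]. ROWS is JSON, a list that holds one entry, the list of rows, each a list of 7 numbers: the closure, from 0 (fully open) to 1 (shut), then the shift along the tool's x, y, z in cm, then the turn, a rotation vector about the tool's x, y, z in degrees. In form: [[[grip, x, y, z, wx, wy, wz], ...]]. A call has exactly 8 rows; each row shifts and turns the pose as measured when the row begins, along the tool's axes as they then stand; what a row does not reach is not made up. A row lasts 1/10 s, in which the tool goes at most 50 mm and 8.59 degrees, less where a joint would pass 70% of its speed; a pose out of reach is approached as far as the arm can. A call is refused whole if a number of a shift passes 5 or a number of a turn 8.59, either way. A call with a gripper value outside its range is refused whole. The fingers move at their own pace and stop on an object; FORCE is the grip in N (left out, the last holds). Time passes only in rows, so rows that do not move let the fingers close, or fill a call up. It gives the time, the measured TCP pose, the force and the opening at its end, in the units of the state.
- readout.read_state(): the state, without advancing time (a new reading comes with each control period).
- optics.read_camera(name): name is "scene" or "top" or "wrist"; returns a dict with "frame" (400x640x3 uint8, red, green, blue), "depth" (400x640 float32, m along the optical axis (not along the pixel's ray), 0 where there is no reading), "intrinsics" (3x3 intrinsics, pixels), "dist_coeffs" ([k1, k2, p1, p2, k3] as OpenCV has them; the pictures are not rectified), "R" (3x3) and "t" (3): a world point X has camera coordinates R X + t. Camera axes: x right, y down, z forward; pixel columns grow to the right and rows downward; lengths in m; the calibration is good to about 2 mm. A picture is of the moment at which its call begins.
- robot.close_job(): hands the job in, once; it reports no verdict.
The state is a dict: "t": time; "q": joint angles; "dq": joint speeds; "joint_torque": joint torques, N m; "tool_pos": TCP position; "orientation": TCP orientation; "force": force on the tool from outside, world axes, zero at the start; "wrist_torque": the same for the moment, N m; "opening": finger opening in m.
Only numpy, scipy, OpenCV 4.12 (cv2) and the standard library are available. Lean on these libraries where they do the work, as an engineer would, in place of code of your own. Each camera call takes 0.05 s, during which the arm holds its last target. There are 200 camera calls.

## Working session

There is one attempt and no reset: what is moved stays moved. The work goes in short steps, Python scripts to look and compute and a shell command to move; the robot and the scene stay as the last step left them, time stands still between calls to the robot, and variables do not carry over. Pictures are saved under pics/ and viewed, about 8 in all and at most 12, crops included, and the job is handed in when it is done.

```bash
mkdir -p pics; ls
cat > h.py <<'E'
import numpy as np, cv2, pickle
from plant import readout, optics, robot
from scipy.spatial.transform import Rotation as Ro
def snap(n,f):
    c=optics.read_camera(n); pickle.dump(c,open(f'pics/{f}.pkl','wb')); cv2.imwrite(f'pics/{f}.png',c['frame'][:,:,::-1]); return c
def load(f): return pickle.load(open(f'pics/{f}.pkl','rb'))
def ray(c,u,v):
    p=cv2.undistortPoints(np.array([[[u,v]]],float),np.array(c['intrinsics']),np.array(c['dist_coeffs']))[0,0]
    return np.array([*p,1])
def world(c,u,v,z=None):
    R=np.array(c['R']);t=np.array(c['t']);d=ray(c,u,v)
    if z is None: return R.T@(d*c['depth'][int(round(v)),int(round(u))]-t)
    o=-R.T@t; w=R.T@d; return o+w*(z-o[2])/w[2]
E
python3 - <<'E'
from h import *
print(readout.read_state())
cs=[snap('scene','s0'),snap('top','t0')]
cv2.imwrite('pics/both.png',cv2.resize(np.vstack([c['frame'] for c in cs])[:,:,::-1],(480,600)))
for c in cs: print(c['R'],c['t'],c['intrinsics'][0])
E
```

```text
pics
{'t': 0.0, 'q': array([ 1.11562211e+00,  1.31163408e-01,  1.48927124e+00, -1.79938845e-06,
        1.52296209e+00, -8.53852198e-02]), 'dq': array([ 0.00033169, -0.00086442,  0.00157437,  0.00093833,  0.00126578,
        0.00125201]), 'joint_torque': array([-8.89491657e-04, -5.59874761e+01, -4.91732454e+01,  7.68500171e-02,
        3.63441033e-02, -1.38189739e-04]), 'tool_pos': array([0.21656424, 0.55892498, 0.20029053]), 'orientation': array([-1.36266375, -0.93145808,  0.93404822]), 'force': array([-0.03789357, -0.70937323,  0.36180279]), 'wrist_torque': array([-0.02339397, -0.02344888,  0.05310318]), 'opening': 0.09279170552707033}
[[-0.04349067  0.99904921  0.00303939]
 [ 0.79861402  0.03659291 -0.60073006]
 [-0.60027012 -0.02369885 -0.79944615]] [ 0.00960526 -0.39123212  1.46032821] [508.74802204   0.         309.57228518]
[[ 0.01893587 -0.99971664 -0.01442459]
 [-0.99925701 -0.01843884 -0.03384416]
 [ 0.0335686   0.01505475 -0.99932302]] [0.02829023 0.51499013 0.96968585] [475.70371533   0.         322.22738559]
```

View pics/t0.png

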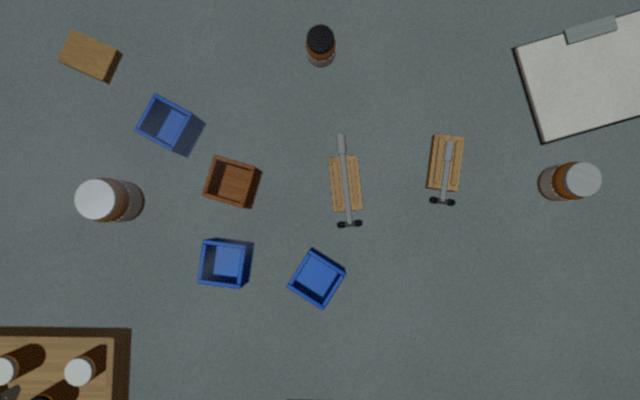

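View pics/s0.png

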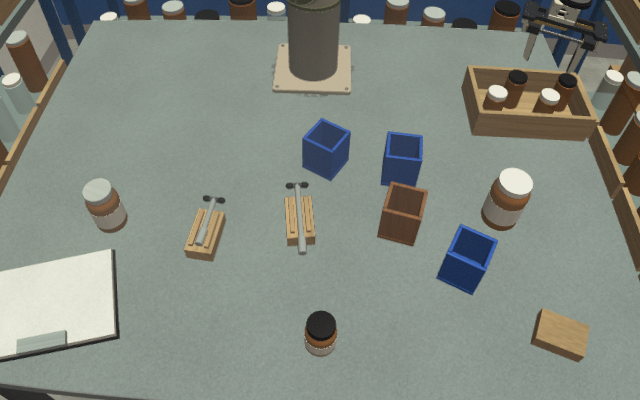

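Top view: the brown pot is at (232,181). The blue pots at (165,122), (225,263) and (317,278) are decoys. The long key runs from its bar at (350,224) to its socket at (341,136). The short key runs from (442,202) to (449,143). I choose the middle key and check it in a close crop.

Run:
```python
from h import *
c=load('t0'); f=c['frame'][:,:,::-1]
a=cv2.resize(f[120:240,310:390],None,fx=5,fy=5,interpolation=cv2.INTER_CUBIC)
b=cv2.resize(f[140:220,190:270],None,fx=5,fy=5,interpolation=cv2.INTER_CUBIC)
im=np.zeros((600,800,3),np.uint8); im[:,:400]=a; im[:400,400:]=b
cv2.imwrite('pics/crop.png',im)
s=readout.read_state(); print(Ro.from_rotvec(s['orientation']).as_matrix())
for n,u,v,z in [('bar',350,224,.04),('sock',341,136,.04),('b1',342,225,.04),('b2',358,223,.04),('sbar',442,202,.04),('ssock',449,143,.04)]: print(n,world(c,u,v,z),world(c,u,v))
```

```text
[[ 3.61420155e-01 -6.97542870e-04 -9.32402802e-01]
 [ 9.32401629e-01 -1.48304431e-03  3.61420810e-01]
 [-1.63490118e-03 -9.99998657e-01  1.14388004e-04]]
bar [ 0.4658684  -0.01863349  0.04      ] [ 0.4659459  -0.01842647  0.04468801]
sock [0.64116755 0.00234181 0.04      ] [0.63979626 0.0025208  0.04813312]
b1 [ 0.46357702 -0.00279129  0.04      ] [ 0.46369534 -0.00262004  0.04624325]
b2 [ 0.4681597  -0.03446708  0.04      ] [ 0.46821445 -0.03423084  0.04388023]
sbar [ 0.51295581 -0.19974258  0.04      ] [ 0.51285943 -0.19905907  0.04290323]
ssock [ 0.63043146 -0.21217988  0.04      ] [ 0.62927469 -0.21035156  0.04735545]
```

View pics/crop.png

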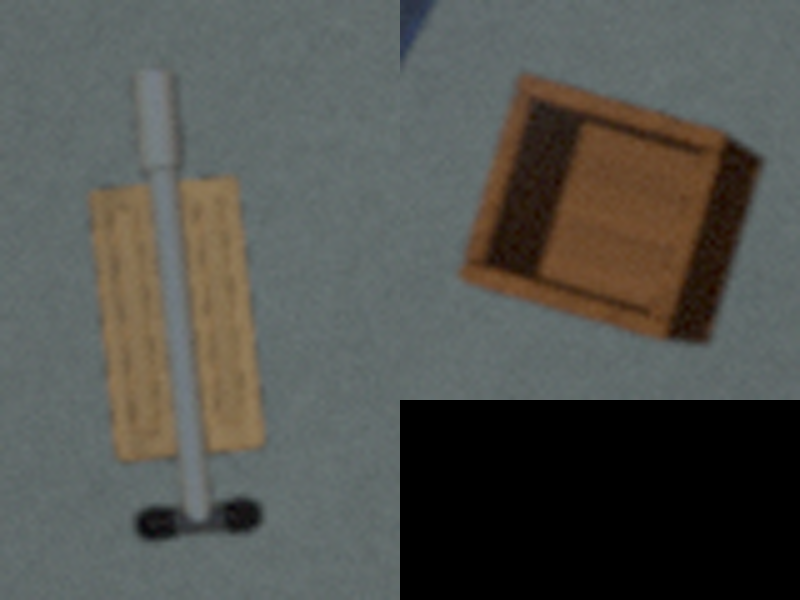

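The crop confirms the long key: socket end at (341,134), bar ends at (337,224.5) and (362,222.6), with the socket overhanging the far end of the rest. The brown pot's rim corners are clear.

```bash
cat >> h.py <<'E'
def go(p,yaw=None):
    s=readout.read_state(); R=Ro.from_rotvec(s['orientation']).as_matrix()
    d=R.T@(np.array(p)-s['tool_pos']); a=np.degrees(np.arctan2(R[1,0],R[0,0]))
    print('t',round(s['t'],2),'pos',s['tool_pos'].round(4),'yaw',a.round(2),'tilt y',R[:,1].round(4),'open',round(s['opening'],4),'F',s['force'].round(1))
    print('shift tool cm',(d*100).round(2), 'turn wy deg (neg of yaw)', None if yaw is None else -((yaw-a+90)%180-90))
E
python3 - <<'E'
from h import *
c=load('t0')
l,r,s=world(c,337,224.3,.04),world(c,362.2,222.6,.04),world(c,340.8,133.6,.046)
m=(l+r)/2; print(l,r,np.linalg.norm(l-r),s,np.linalg.norm((s-m)[:2]))
print('yaw bar',np.degrees(np.arctan2(*(l-r)[[1,0]])),'shaft+90',90+np.degrees(np.arctan2(*(s-m)[[1,0]])))
P=[world(c,u-.4,v-.4,.1) for u,v in [(214,155),(255.4,166.6),(243,207.6),(202.4,195.6)]]
for i in range(4): print('side',np.linalg.norm(P[i]-P[i-1]))
print('pot',np.mean(P,0),'ang',np.degrees(np.arctan2(*(P[1]-P[0])[[1,0]])))
q=np.mean(P,0)
go([*m[:2],.2],97)
E
```

```text
[0.46477357 0.00716074 0.04      ] [ 0.4691147  -0.04277985  0.04      ] 0.050128904203126 [0.64493289 0.00295684 0.046     ] 0.1791960928524676
yaw bar 94.96799238294018 shaft+90 96.65475689252733
side 0.07900361501592959
side 0.08068113365161315
side 0.08007357124667289
side 0.07924172447455977
pot [0.54330865 0.21287626 0.1       ] ang -104.61462320480861
t 0.1 pos [0.2166 0.559  0.2004] yaw 68.81 tilt y [-7.0e-04 -1.5e-03 -1.0e+00] open 0.093 F [ 0.7 -0.7  0.2]
shift tool cm [-44.73   0.11 -44.19] turn wy deg (neg of yaw) -28.187467930424162
```

```bash
python3 -m creep '[[[0,-3.4,0,-3.4,0,0,0],[0,-3.4,0,-3.4,0,0,0],[0,-3.4,0,-3.4,0,0,0],[0,-3.4,0,-3.4,0,0,0],[0,-3.4,0,-3.4,0,0,0],[0,-3.4,0,-3.4,0,0,0],[0,-3.4,0,-3.4,0,0,0],[0,-3.4,0,-3.4,0,0,0]]]' 60; python3 -c "
from h import *
go([.467,-.018,.2],96.3)"
```

```text
t: 0.9
tool_pos: [0.3722, 0.1979, 0.1951]
orientation: [-1.361, -0.933, 0.949]
force: [1.0, -0.3, -0.3]
opening: 0.0928
t 0.9 pos [0.3722 0.1979 0.1951] yaw 69.42 tilt y [-0.0061 -0.0074 -1.    ] open 0.0928 F [ 1.  -0.3 -0.3]
shift tool cm [-16.88  -0.39 -16.46] turn wy deg (neg of yaw) -26.877020450847354
```

```bash
python3 -m creep '[[[0,-3.4,0,-3.3,0,0,0],[0,-3.4,0,-3.3,0,0,0],[0,-3.4,0,-3.3,0,0,0],[0,-3.4,0,-3.3,0,0,0],[0,0,0,0,0,-6.7,0],[0,0,0,0,0,-6.7,0],[0,0,0,0,0,-6.7,0],[0,0,0,0,0,-6.7,0]]]'; python3 -c "
from h import *
go([.467,-.018,.2],96.3)
snap('wrist','w0')"
```

```text
t: 1.7
tool_pos: [0.4491, 0.008, 0.1934]
orientation: [-1.153, -1.28, 1.301]
force: [-0.4, -0.3, -0.4]
opening: 0.0926
t 1.7 pos [0.4491 0.008  0.1934] yaw 96.4 tilt y [-0.0089 -0.0084 -0.9999] open 0.0926 F [-0.4 -0.3 -0.4]
shift tool cm [-2.79 -0.65 -1.48] turn wy deg (neg of yaw) 0.09768306288772521
```

View pics/w0.png

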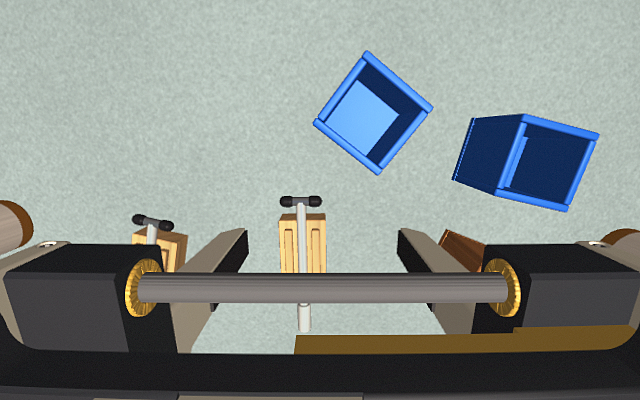

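Wrist view: the bar's buttons are at (280,201) and (321,201), and the shaft runs on to about (304,330). I measure the bar from these.

```bash
python3 -c "
from h import *
c=load('w0')
l,r=world(c,280,201.5,.04),world(c,321.5,201,.04); m=(l+r)/2
print(l,r,np.linalg.norm(l-r),m,np.degrees(np.arctan2(*(r-l)[[1,0]])),world(c,305,330,.046))
t=load('t0')
for u,v in [(345,268),(317,250)]: print(world(t,u,v,.1))
"
```

```text
[ 0.47085696 -0.04296372  0.04      ] [0.46456871 0.00719025 0.04      ] 0.05054663698030211 [ 0.46771284 -0.01788673  0.04      ] 97.1463921636963 [0.64377613 0.00460726 0.046     ]
[ 0.38525228 -0.00807356  0.1       ]
[0.41743631 0.0444797  0.1       ]
```

```bash
python3 -m creep '[[[0,-2.8,0,-1.5,-0.6,-0.5,-0.4],[0,0,3,0,0,0,0],[0,0,3,0,0,0,0],[0,0,3,0,0,0,0],[0,0,0,0,0,0,0],[0,0,0,0,0,0,0],[0,0,0,0,0,0,0],[0,0,0,0,0,0,0]]]'; python3 -c "
from h import *
go([.4675,-.018,.033],96.8)"
```

```text
t: 2.55
tool_pos: [0.4693, -0.0186, 0.104]
orientation: [-1.156, -1.297, 1.292]
force: [1.1, -0.2, -0.8]
opening: 0.0929
t 2.55 pos [ 0.4693 -0.0186  0.104 ] yaw 96.61 tilt y [ 4.3e-03 -3.0e-04 -1.0e+00] open 0.0929 F [ 1.1 -0.2 -0.8]
shift tool cm [0.09 7.1  0.2 ] turn wy deg (neg of yaw) -0.19266340461281573
```

```bash
python3 -m creep '[[[0,0,2,0.1,0.2,0,0],[0,0,2,0,0,0,0],[0,0,2,0,0,0,0],[0,0,1,0,0,0,0],[0,0,0,0,0,0,0],[0,0,0,0,0,0,0],[0,0,0,0,0,0,0],[0,0,0,0,0,0,0]]]'; python3 -c "
from h import *
go([.4675,-.018,.033],96.8)"
```

```text
t: 3.35
tool_pos: [0.4781, -0.0197, 0.0441]
orientation: [-1.171, -1.306, 1.287]
force: [0.3, -0.4, 0.1]
opening: 0.0929
t 3.35 pos [ 0.4781 -0.0197  0.0441] yaw 96.57 tilt y [ 0.0199 -0.0035 -0.9998] open 0.0929 F [ 0.3 -0.4  0.1]
shift tool cm [0.3  1.09 1.06] turn wy deg (neg of yaw) -0.23381701831171142
```

```bash
python3 -m creep '[[[0,0.2,0,1.0,1.1,0,-0.3],[0,0,0,0,0,0,0],[0,0,0.8,0,0,-0.2,0],[0,0,0,0,0,0,0],[0,0,0,0,0,0,0],[0,0,0,0,0,0,0],[0,0,0,0,0,0,0],[0,0,0,0,0,0,0]]]'; python3 -c "
from h import *
go([.4675,-.018,.033],96.8)
snap('wrist','w1')"
```

```text
t: 4.15
tool_pos: [0.4678, -0.019, 0.0364]
orientation: [-1.151, -1.296, 1.296]
force: [0.2, 0.8, 0.1]
opening: 0.0932
t 4.15 pos [ 0.4678 -0.019   0.0364] yaw 96.79 tilt y [ 2.e-04 -5.e-04 -1.e+00] open 0.0932 F [0.2 0.8 0.1]
shift tool cm [0.1  0.34 0.02] turn wy deg (neg of yaw) -0.014007636004393476
```

View pics/w1.png

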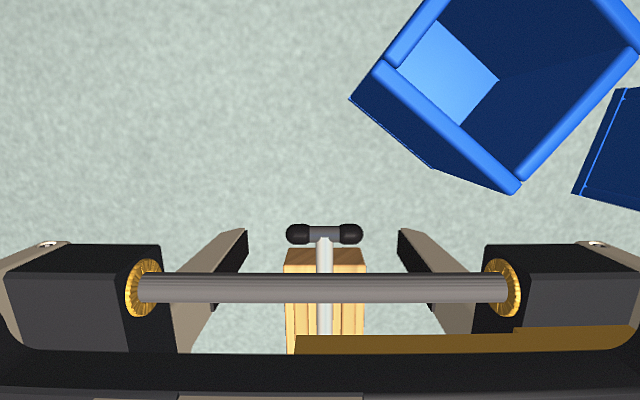

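The bar at (286–362, 234) sits midway between the fingertips at (243,235) and (402,235). I recompute it from this view before closing.

```bash
python3 -c "
from h import *
c=load('w1')
l,r=world(c,286,234,.04),world(c,362.5,233.5,.04); m=(l+r)/2
print(l,r,np.linalg.norm(l-r),m,np.degrees(np.arctan2(*(r-l)[[1,0]])), world(c,324,226,.046),c['depth'][234,345],(c['R']@np.array([*m[:2],.04])+c['t']))
"
```

```text
[ 0.47067521 -0.04354739  0.04      ] [0.46431957 0.00725442 0.04      ] 0.051197832647871686 [ 0.46749739 -0.01814648  0.04      ] 97.13102268346996 [ 0.46000374 -0.01923779  0.046     ] 0.18307218 [0.00133606 0.02167816 0.19116865]
```

```bash
python3 -m creep '[[[0,0,0.5,0,0,0,0],[0,0,0,0,0,0,0],[0.3,0,0,0,0,0,0],[0.4,0,0,0,0,0,0],[0.4,0,0,0,0,0,0],[0.4,0,0,0,0,0,0],[0.4,0,0,0,0,0,0],[0.4,0,0,0,0,0,0]]]' 60;python3 -c "
from h import *
go([.4675,-.018,.033],96.8)"
```

```text
t: 5.0
tool_pos: [0.468, -0.019, 0.0311]
orientation: [-1.152, -1.296, 1.296]
force: [0.2, 0.2, -0.0]
opening: 0.0563
t 5.0 pos [ 0.468  -0.019   0.0311] yaw 96.78 tilt y [ 5.e-04 -6.e-04 -1.e+00] open 0.0563 F [ 0.2  0.2 -0. ]
shift tool cm [ 0.1  -0.19  0.04] turn wy deg (neg of yaw) -0.015490853907536462
```

```bash
python3 -m creep '[[[1,0.1,-0.1,0,0,0,0],[1,0,0,0,0,0,0],[1,0,0,0,0,0,0],[1,0,0,0,0,0,0],[1,0,0,0,0,0,0],[1,0,0,0,0,0,0],[1,0,0,0,0,0,0],[1,0,0,0,0,0,0]]]' 60;python3 -c "
from h import *
go([.4675,-.018,.25],96.8)"
```

```text
t: 5.8
tool_pos: [0.4679, -0.0179, 0.0323]
orientation: [-1.152, -1.296, 1.296]
force: [0.6, -0.5, -0.6]
opening: 0.0009
t 5.8 pos [ 0.4679 -0.0179  0.0323] yaw 96.79 tilt y [ 7.e-04 -6.e-04 -1.e+00] open 0.0009 F [ 0.6 -0.5 -0.6]
shift tool cm [-2.000e-02 -2.177e+01  3.000e-02] turn wy deg (neg of yaw) -0.014022737883450986
```

The fingers shut on nothing, so I look.

```bash
python3 -c "
from h import *
a=snap('wrist','w2');b=snap('top','t2');s=snap('scene','s2')
f=lambda c,y,x,h,w:cv2.resize(c['frame'][y:y+h,x:x+w,::-1],(400,300))
im=np.zeros((600,800,3),np.uint8)
im[:300,:400]=f(a,150,180,180,240);im[:300,400:]=f(b,100,250,150,200);im[300:,:400]=f(s,120,220,150,200);im[300:,400:]=f(s,0,140,400,500)
cv2.imwrite('pics/c2.png',im)
"
```

```text
(no output)
```

View pics/c2.png

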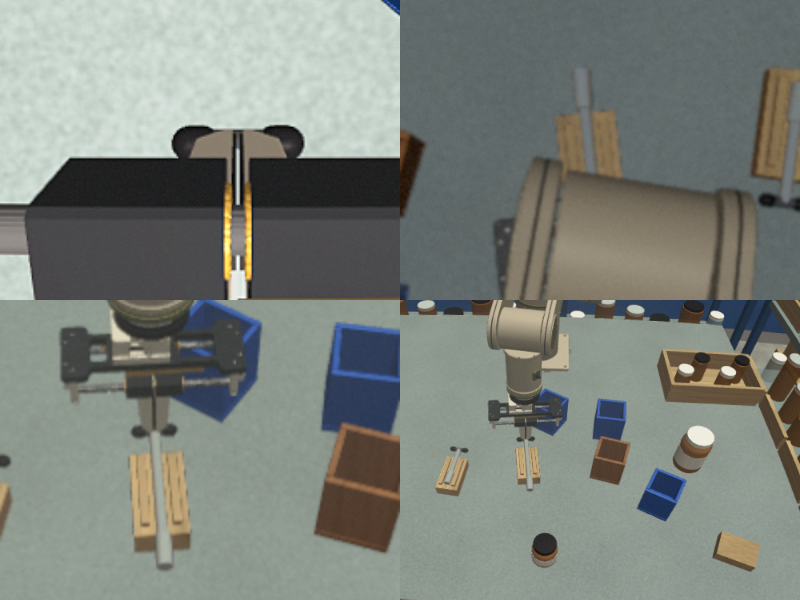

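```bash
python3 -c "
from h import *
c=load('w2')
for n,p in [('tcp',[.4679,-.0179,.0323]),('tip',[.4679,-.0179,.0213]),('grasp',[.4679,-.0179,.0403]),('bar',[.4675,-.018,.04])]:
    q=c['R']@np.array(p)+c['t']; print(n,q,cv2.projectPoints(q[None],np.zeros(3),np.zeros(3),np.array(c['intrinsics']),np.array(c['dist_coeffs']))[0].ravel())
print('cam',-c['R'].T@c['t'],c['R'])
for u,v in [(290,236),(355,236),(311,236),(311,232),(311,240),(335,236),(311,244),(304,229)]: print(u,v,c['frame'][v,u],world(c,u,v),c['depth'][v,u])
s=load('s2')
for u,v in [(220+130*.5,120+131*.5),(220+169*.5,120+131*.5),(220+153*.5,120+140*.5),(220+146*.5,120+110*.5),(297,165),(297,172)]: print(u,v,s['frame'][int(round(v)),int(round(u))],world(s,u,v))
"
```

```text
tcp [0.00049708 0.02094243 0.19471938] [322.97383421 232.09675671]
tip [0.00050382 0.01822807 0.20537922] [322.94541668 226.72668284]
grasp [0.00049218 0.02291651 0.18696676] [322.99652182 236.3855767 ]
bar [0.00043991 0.02244616 0.1871566 ] [322.91596058 235.63247231]
cam [ 0.40007187 -0.02628834  0.21583051] [[-1.17148136e-01  9.93114263e-01 -6.12675577e-04]
 [ 9.62386284e-01  1.13675684e-01  2.46759965e-01]
 [ 2.45130487e-01  2.83178392e-02 -9.69076439e-01]]
290 236 [46 43 44] [ 0.46715667 -0.03880727  0.04785967] 0.17886661
355 236 [60 58 58] [0.46270529 0.0017519  0.04698277] 0.17977376
311 236 [137 123 109] [ 0.45919679 -0.02580079  0.06428649] 0.16136487
311 232 [139 129 109] [ 0.45953937 -0.02604694  0.05700394] 0.16849922
311 240 [138 127 110] [ 0.45950701 -0.02556706  0.06943972] 0.15645365
335 236 [139 128 111] [ 0.45736551 -0.0124009   0.06492063] 0.16068089
311 244 [107 101  90] [ 0.45888619 -0.02536152  0.07645323] 0.14951067
304 229 [25 27 27] [ 0.46287208 -0.03066391  0.04412624] 0.1816649
285.0 185.5 [105 111 104] [ 0.43808608 -0.04861714 -0.00288226]
304.5 185.5 [50 50 47] [ 0.47077486 -0.00067725  0.04030027]
296.5 190.0 [164 163 152] [ 0.48723576 -0.01769019  0.04375503]
293.0 175.0 [113 107  97] [ 0.47883874 -0.02508969  0.08524797]
297 165 [81 76 62] [ 0.49793303 -0.01434628  0.14054755]
297 172 [58 58 56] [ 0.47839851 -0.01623966  0.09525438]
```

```bash
python3 -c "
from h import *
c=load('w2')
for u in (312,330):
  for v in range(224,236): print(u,v,c['frame'][v,u],world(c,u,v).round(4))
c=load('w1')
for u,v in [(243,231),(241,234),(243,238),(235,240),(246,245),(402,231),(404,234),(402,238),(410,240),(399,245)]: print(u,v,c['frame'][v,u],world(c,u,v).round(4))
f=load('w1')['frame'][210:270,190:460,::-1];g=load('w2')['frame'][210:270,190:460,::-1]
cv2.imwrite('pics/c3.png',cv2.resize(np.vstack([f,g]),(800,356)))
"
```

```text
312 224 [208 219 211] [ 0.4738 -0.0259  0.0009]
312 225 [216 227 219] [ 0.4752 -0.0258 -0.0008]
312 226 [218 232 225] [ 4.759e-01 -2.570e-02 -4.000e-04]
312 227 [163 174 169] [ 0.4766 -0.0256  0.    ]
312 228 [88 75 66] [ 0.4626 -0.0257  0.0412]
312 229 [141 129 111] [ 0.4595 -0.0256  0.0519]
312 230 [141 128 112] [ 0.4589 -0.0256  0.0551]
312 231 [137 124 109] [ 0.4589 -0.0255  0.0569]
312 232 [137 124 110] [ 0.4597 -0.0255  0.0563]
312 233 [136 125 108] [ 0.459  -0.0254  0.0599]
312 234 [139 126 110] [ 0.4593 -0.0253  0.0606]
312 235 [138 127 110] [ 0.4594 -0.0253  0.062 ]
330 224 [193 207 199] [ 0.4727 -0.0116 -0.0008]
330 225 [200 215 205] [ 0.4729 -0.0116  0.001 ]
330 226 [204 218 209] [ 4.741e-01 -1.150e-02 -1.000e-04]
330 227 [162 172 167] [ 0.4747 -0.0114  0.0006]
330 228 [131 116 100] [ 0.4582 -0.0148  0.0501]
330 229 [137 125 107] [ 0.4579 -0.0148  0.0526]
330 230 [139 125 110] [ 0.4579 -0.0149  0.0544]
330 231 [135 123 108] [ 0.4582 -0.0149  0.0554]
330 232 [137 125 110] [ 0.4584 -0.0149  0.0564]
330 233 [138 124 110] [ 0.458  -0.015   0.0594]
330 234 [136 124 107] [ 0.4582 -0.015   0.0603]
330 235 [137 125 109] [ 0.4583 -0.015   0.0618]
243 231 [157 145 124] [ 0.4653 -0.0682  0.0567]
241 234 [118 111  96] [ 0.4653 -0.068   0.0618]
243 238 [30 28 28] [ 0.4667 -0.0661  0.0639]
235 240 [168 152 133] [ 0.4646 -0.0682  0.073 ]
246 245 [28 22 26] [ 0.4737 -0.0656  0.0577]
402 231 [117 108  94] [0.4538 0.0275 0.0572]
404 234 [104  94  85] [0.4542 0.0276 0.0613]
402 238 [20 20 22] [0.4558 0.026  0.064 ]
410 240 [124 114  99] [0.4531 0.0274 0.0735]
399 245 [22 21 22] [0.4629 0.0273 0.0574]
```

View pics/c3.png

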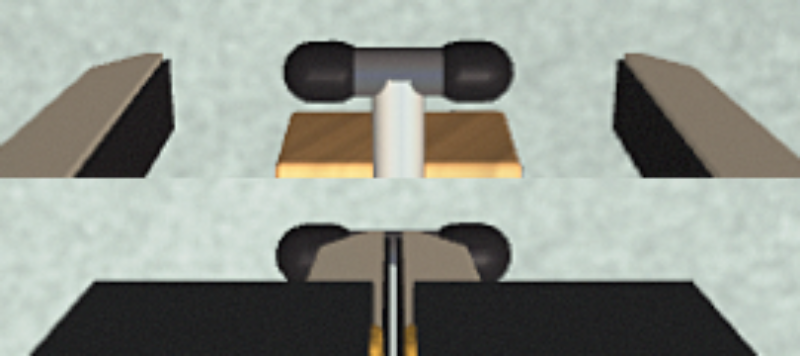

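The crops show the shut fingers standing above the bar, whose buttons are still 51 mm apart. By depth the fingertips are at z≈0.051, although the stated geometry with the TCP reading puts them at 0.021. The tool is about 30 mm higher than reported, while x and y agree. I'll open, go down in steps and check the tip height from the camera.

```bash
python3 -m creep '[[[0.3,0,0,0,0,0,0],[0.3,0,0,0,0,0,0],[0.3,0,0,0,0,0,0],[0.3,0,0,0,0,0,0],[0.3,0,0,0,0,0,0],[0.3,0,0,0,0,0,0],[0.3,0,0,0,0,0,0],[0.3,0,0,0,0,0,0]]]' 60; python3 -m creep '[[[0.3,0,1,0,0,0,0],[0.3,0,0,0,0,0,0],[0.3,0,1,0,0,0,0],[0.3,0,0,0,0,0,0],[0.3,0,0,0,0,0,0],[0.3,0,0,0,0,0,0],[0.3,0,0,0,0,0,0],[0.3,0,0,0,0,0,0]]]' 60;python3 -c "
from h import *
go([.4675,-.018,.002],96.8)
c=snap('wrist','w3')
for u in (252,256,260,385,390,394):
  for v in range(222,240,2): 
    if c['frame'][v,u].max()<160: print(u,v,c['frame'][v,u],world(c,u,v).round(4))
cv2.imwrite('pics/c4.png',cv2.resize(c['frame'][200:280,190:460,::-1],(800,237)))"
```

```text
t: 6.75
tool_pos: [0.4679, -0.0179, 0.0323]
orientation: [-1.152, -1.296, 1.296]
force: [-0.0, -0.9, 0.2]
opening: 0.06
t: 7.55
tool_pos: [0.4675, -0.0178, 0.0099]
orientation: [-1.151, -1.295, 1.296]
force: [-0.2, 0.6, 0.1]
opening: 0.0652
t 7.55 pos [ 0.4675 -0.0178  0.0099] yaw 96.78 tilt y [-3.e-04 -4.e-04 -1.e+00] open 0.0652 F [-0.2  0.6  0.1]
shift tool cm [-0.02  0.79 -0.  ] turn wy deg (neg of yaw) -0.015023822322902447
252 232 [141 127 111] [ 0.4628 -0.0604  0.0354]
252 234 [139 128 109] [ 0.4634 -0.06    0.0371]
252 236 [142 129 112] [ 0.4629 -0.059   0.0413]
252 238 [142 130 114] [ 0.4624 -0.0581  0.0454]
256 230 [136 120 102] [ 0.4627 -0.0589  0.0319]
256 232 [140 127 110] [ 0.4625 -0.058   0.0356]
256 234 [141 128 112] [ 0.4628 -0.0575  0.0379]
256 236 [141 128 111] [ 0.463  -0.0569  0.0404]
256 238 [139 127 110] [ 0.4627 -0.0561  0.0441]
260 230 [140 128 112] [ 0.4625 -0.0565  0.0316]
260 232 [141 128 113] [ 0.4624 -0.0558  0.0351]
260 234 [139 126 111] [ 0.4626 -0.0552  0.0378]
260 236 [144 129 114] [ 0.4625 -0.0545  0.0411]
260 238 [140 128 112] [ 0.4621 -0.0538  0.0448]
385 228 [159 156 141] [0.4538 0.0189 0.0276]
385 230 [141 128 110] [0.4537 0.018  0.0316]
385 232 [142 130 113] [0.4536 0.0171 0.0357]
385 234 [142 128 111] [0.4539 0.0166 0.0383]
385 236 [141 128 112] [0.4537 0.0157 0.0422]
385 238 [142 130 112] [0.4538 0.0151 0.0452]
390 230 [137 125 106] [0.4534 0.021  0.0316]
390 232 [142 129 112] [0.4534 0.0202 0.0351]
390 234 [140 128 111] [0.4536 0.0195 0.0382]
390 236 [141 128 113] [0.4537 0.0188 0.0413]
390 238 [139 128 112] [0.4533 0.0177 0.0457]
394 232 [136 124 107] [0.453  0.0224 0.0355]
394 234 [143 131 114] [0.4532 0.0217 0.0386]
394 236 [141 127 112] [0.4532 0.0208 0.0421]
394 238 [141 128 111] [0.4536 0.0203 0.0443]
```

View pics/c4.png

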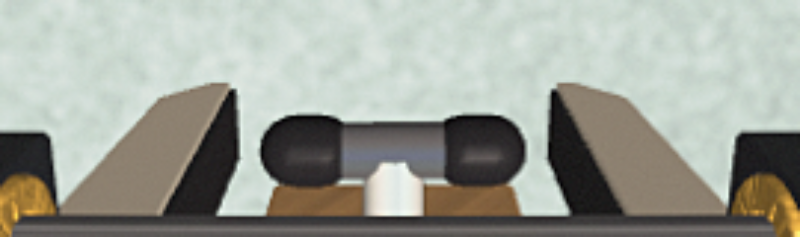

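Fingertips are now at z≈0.029 with the TCP reading 0.010, so the offset is confirmed and the grasp point sits 38 mm above the reported TCP. The fingers straddle the buttons. I go down 8 mm more and clamp.

```bash
python3 -m creep '[[[0.3,0,0.4,0,0,0,0],[0.3,0,0,0,0,0,0],[0.3,0,0.3,-0.05,0,0,0],[0.3,0,0,0,0,0,0],[1,0,0,0,0,0,0],[1,0,0,0,0,0,0],[1,0,0,0,0,0,0],[1,0,0,0,0,0,0]]]' 60; python3 -m creep '[[[1,0,0,0,0,0,0],[1,0,0,0,0,0,0],[1,0,0,0,0,0,0],[1,0,0,0,0,0,0],[1,0,0,0,0,0,0],[1,0,0,0,0,0,0],[1,0,0,0,0,0,0],[1,0,0,0,0,0,0]]]' 60;python3 -c "
from h import *
go([.4675,-.018,.2],96.8)"
```

```text
t: 8.4
tool_pos: [0.4683, -0.0178, 0.0026]
orientation: [-1.151, -1.296, 1.296]
force: [0.0, -0.4, -0.5]
opening: 0.0386
t: 9.2
tool_pos: [0.4683, -0.0178, 0.0027]
orientation: [-1.152, -1.296, 1.296]
force: [-0.0, 0.5, -0.5]
opening: 0.0335
t 9.2 pos [ 0.4683 -0.0178  0.0027] yaw 96.78 tilt y [ 4.e-04 -6.e-04 -1.e+00] open 0.0335 F [-0.   0.5 -0.5]
shift tool cm [ -0.02 -19.73   0.08] turn wy deg (neg of yaw) -0.016209441256648915
```

The key is clamped at 33.5 mm. I raise it.

```bash
python3 -m creep '[[[1,0,-0.5,0,0,0,0],[1,0,-0.8,0,0,0,0],[1,0,-1,0,0,0,0],[1,0,-1.5,0,0,0,0],[1,0,-2,0,0,0,0],[1,0,-2,0,0,0,0],[1,0,-2,0,0,0,0],[1,0,-2,0,0,0,0]]]' 60; python3 -c "
from h import *
go([.4675,-.018,.3],96.8)"
```

```text
t: 10.0
tool_pos: [0.4641, -0.0172, 0.1252]
orientation: [-1.144, -1.29, 1.299]
force: [-0.2, 0.5, -2.3]
opening: 0.0338
t 10.0 pos [ 0.4641 -0.0172  0.1252] yaw 96.79 tilt y [-8.1e-03  4.0e-04 -1.0e+00] open 0.0338 F [-0.2  0.5 -2.3]
shift tool cm [ -0.09 -17.48  -0.19] turn wy deg (neg of yaw) -0.008611520306132547
```

```bash
python3 -m creep '[[[1,0,-2.2,0,0,0,0],[1,0,-2.2,0,0,0,0],[1,0,-2.2,0,0,0,0],[1,0,-2.2,0,0,0,0],[1,0,-2.2,0,0,0,0],[1,0,-2,0,0,0,0],[1,0,-1.5,0,0,0,0],[1,0,-0.5,0,0,0,0]]]' 60;  python3 -m creep '[[[1,0,0,0,0,0,0],[1,0,0,0,0,0,0],[0.51,0,0,0,0,0,0],[0.53,0,0,0,0,0,0],[0.554,0,0,0,0,0,0],[0.554,0,0,0,0,0,0],[0.554,0,0,0,0,0,0],[0.554,0,0,0,0,0,0]]]' 60; python3 -c "
from h import *
go([.4675,-.018,.3],96.8)
snap('scene','s5')
c=snap('top','t5')"
```

```text
t: 10.8
tool_pos: [0.4631, -0.0171, 0.2904]
orientation: [-1.149, -1.294, 1.298]
force: [-0.2, 0.8, -2.5]
opening: 0.0337
t: 11.6
tool_pos: [0.4613, -0.0168, 0.2875]
orientation: [-1.145, -1.291, 1.299]
force: [-0.1, 0.7, -1.6]
opening: 0.042
t 11.6 pos [ 0.4613 -0.0168  0.2875] yaw 96.8 tilt y [-7.5e-03 -2.0e-04 -1.0e+00] open 0.042 F [-0.1  0.7 -1.6]
shift tool cm [-0.19 -1.25 -0.59] turn wy deg (neg of yaw) 0.00043123290367930167
```

```bash
python3 -m creep '[[[0.554,0,0,0,0,0,0],[0.554,0,0,0,0,0,0],[0.554,0,0,0,0,0,0],[0.554,0,0,0,0,0,0],[0.554,0,0,0,0,0,0],[0.554,0,0,0,0,0,0],[0.554,0,0,0,0,0,0],[0.554,0,0,0,0,0,0]]]' 60;  python3 -m creep '[[[0.554,0,0,0,0,0,0],[0.554,0,0,0,0,0,0],[0.554,0,0,0,0,0,0],[0.554,0,0,0,0,0,0],[0.554,0,0,0,0,0,0],[0.554,0,0,0,0,0,0],[0.554,0,0,0,0,0,0],[0.554,0,0,0,0,0,0]]]' 60; python3 -c "
from h import *
go([.4675,-.018,.3],96.8)
a=snap('scene','s6'); w=snap('wrist','w6')
im=np.hstack([cv2.resize(a['frame'][40:280,200:400,::-1],(400,480)),cv2.resize(w['frame'][150:390,220:420,::-1],(400,480))])
cv2.imwrite('pics/c6.png',im)"
```

```text
t: 12.5
tool_pos: [0.4617, -0.0168, 0.288]
orientation: [-1.146, -1.291, 1.299]
force: [-1.5, -0.6, -1.5]
opening: 0.042
t: 13.3
tool_pos: [0.4617, -0.0169, 0.288]
orientation: [-1.146, -1.291, 1.299]
force: [0.1, -1.1, -2.3]
opening: 0.0423
t 13.3 pos [ 0.4617 -0.0169  0.288 ] yaw 96.8 tilt y [-6.2e-03 -3.0e-04 -1.0e+00] open 0.0423 F [ 0.1 -1.1 -2.3]
shift tool cm [-0.18 -1.2  -0.55] turn wy deg (neg of yaw) 0.002209367120556749
```

View pics/c6.png

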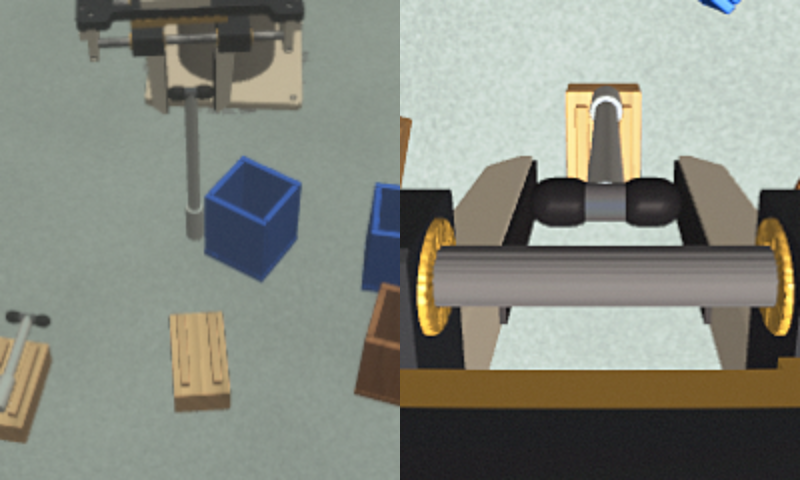

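The key hangs between the pads: scene-crop bar at (190,92), socket end at (195,235). I check its lean by depth.

```bash
python3 -c "
from h import *
a=load('s6')
for cx,cy in [(190,94),(192,130),(193,160),(194,190),(195,212),(195,230)]: 
    u,v=200+cx/2,40+cy/2; print(u,v,a['frame'][int(round(v)),int(round(u))],world(a,u,v).round(4))
w=load('w6')
for cx,cy in [(607,102),(607,130),(607,160),(560,200),(650,200)]:
    u,v=220+(cx-400)/2,150+cy/2; print(u,v,w['frame'][int(round(v)),int(round(u))],world(w,u,v).round(4))
"
```

```text
295.0 87.0 [83 83 80] [ 0.4679 -0.0169  0.3225]
296.0 105.0 [93 96 90] [ 0.4708 -0.0156  0.2811]
296.5 120.0 [95 96 91] [ 0.4748 -0.015   0.2461]
297.0 135.0 [98 99 92] [ 0.4777 -0.0144  0.2079]
297.5 146.0 [135 141 133] [ 0.4822 -0.0136  0.1809]
297.5 155.0 [102 102  96] [ 0.483  -0.014   0.1547]
323.5 201.0 [76 70 61] [ 0.4645 -0.0156  0.1871]
323.5 215.0 [96 93 87] [ 0.46   -0.0165  0.2527]
323.5 230.0 [97 95 89] [ 0.3951 -0.0253  0.472 ]
300.0 250.0 [48 44 47] [ 0.4589 -0.0298  0.328 ]
345.0 250.0 [55 51 54] [ 0.4561 -0.0056  0.3277]
```

It leans about 5.5° (socket toward +x), within tolerance. I clamp it.

```bash
python3 -m creep '[[[1,0,0,0,0,0,0],[1,0,0,0,0,0,0],[1,0,0,0,0,0,0],[1,0,0,0,0,0,0],[1,0,0,0,0,0,0],[1,0,0,0,0,0,0],[1,0,0,0,0,0,0],[1,0,0,0,0,0,0]]]' 60; python3 -c "
from h import *
a=snap('scene','s7')
for u,v in [(295,87),(296,105),(297,135),(297.5,155)]: print(world(a,u,v).round(4))
t=load('t0')
P=[world(a,*p,.1) for p in [(200+382/2,40+285/2)]]; print(P)
cv2.imwrite('pics/pot.png',cv2.resize(a['frame'][160:260,350:450,::-1],(600,600),interpolation=cv2.INTER_CUBIC))
go([.543-.017,.213,.3])
"
```

```text
t: 14.2
tool_pos: [0.4617, -0.0168, 0.288]
orientation: [-1.146, -1.291, 1.299]
force: [0.0, -1.3, -2.2]
opening: 0.0337
[ 0.468  -0.0169  0.3225]
[ 0.4703 -0.0156  0.2807]
[ 0.4771 -0.0145  0.2072]
[ 0.486  -0.0137  0.1581]
[array([0.50211436, 0.1847551 , 0.1       ])]
t 14.25 pos [ 0.4617 -0.0168  0.288 ] yaw 96.8 tilt y [-6.3e-03 -3.0e-04 -1.0e+00] open 0.0331 F [ 0.5 -0.2 -1.3]
shift tool cm [22.06 -1.25 -9.1 ] turn wy deg (neg of yaw) None
```

View pics/pot.png

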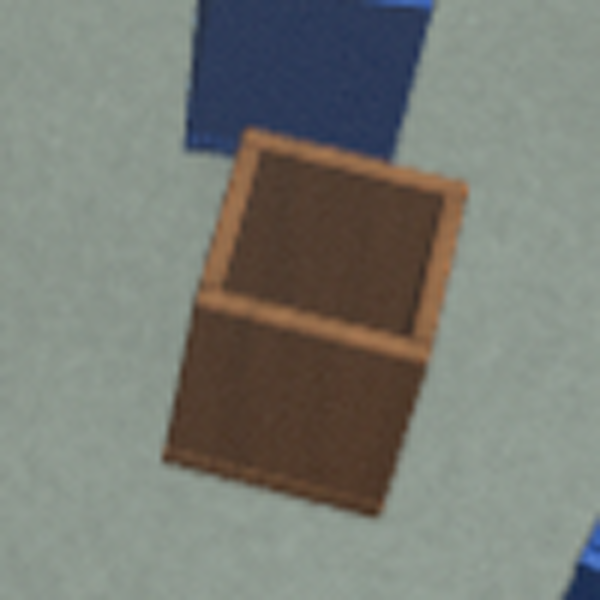

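```bash
python3 -m creep '[[[1,1.2,-0.5,-0.5,0,0,0],[1,2.4,-0.3,-1,0,0,0],[1,2.4,-0.2,-1,0,0,0],[1,2.4,0,-1,0,0,0],[1,2.4,0,-1,0,0,0],[1,2.4,0,-1,0,0,0],[1,2.4,0,-1,0,0,0],[1,1,0,-0.4,0,0,0]]]' 60; python3 -c "
from h import *
a=load('s7')
P=[world(a,350+x/6-.4,160+y/6-.4,.1) for x,y in [(248,128),(468,185),(428,358),(198,298)]]
print(np.mean(P,0),[np.linalg.norm(P[i]-P[i-1]).round(4) for i in range(4)])
go([.527,.209,.3])
"
```

```text
t: 15.05
tool_pos: [0.5133, 0.1675, 0.301]
orientation: [-1.149, -1.292, 1.294]
force: [-0.3, 0.8, -1.6]
opening: 0.0335
[0.54655717 0.21258842 0.1       ] [np.float64(0.0785), np.float64(0.0795), np.float64(0.0779), np.float64(0.0796)]
t 15.05 pos [0.5133 0.1675 0.301 ] yaw 96.6 tilt y [-0.0034  0.0017 -1.    ] open 0.0335 F [-0.3  0.8 -1.6]
shift tool cm [ 3.97  0.1  -1.84] turn wy deg (neg of yaw) None
```

```bash
python3 -m creep '[[[1,1.3,0,-0.7,0,0,0],[1,1.3,0,-0.7,0,0,0],[1,1,0,-0.4,0,0,0],[1,0.2,0,0,0,0,0],[1,0,0,0,0,0,0],[1,0,0,0,0,0,0],[1,0,0,0,0,0,0],[1,0,0,0,0,0,0]]]' 60; python3 -c "
from h import *
go([.529,.209,.3])
a=snap('scene','s8'); w=snap('top','t8')
im=np.hstack([cv2.resize(a['frame'][60:260,310:476,::-1],(400,480)),cv2.resize(w['frame'][60:260,150:316,::-1],(400,480))])
cv2.imwrite('pics/c8.png',im)"
```

```text
t: 15.85
tool_pos: [0.5278, 0.2098, 0.3013]
orientation: [-1.149, -1.291, 1.294]
force: [-0.3, -0.3, -1.9]
opening: 0.0335
t 15.85 pos [0.5278 0.2098 0.3013] yaw 96.57 tilt y [-3.9e-03  6.0e-04 -1.0e+00] open 0.0335 F [-0.3 -0.3 -1.9]
shift tool cm [-0.09  0.13 -0.11] turn wy deg (neg of yaw) None
```

View pics/c8.png

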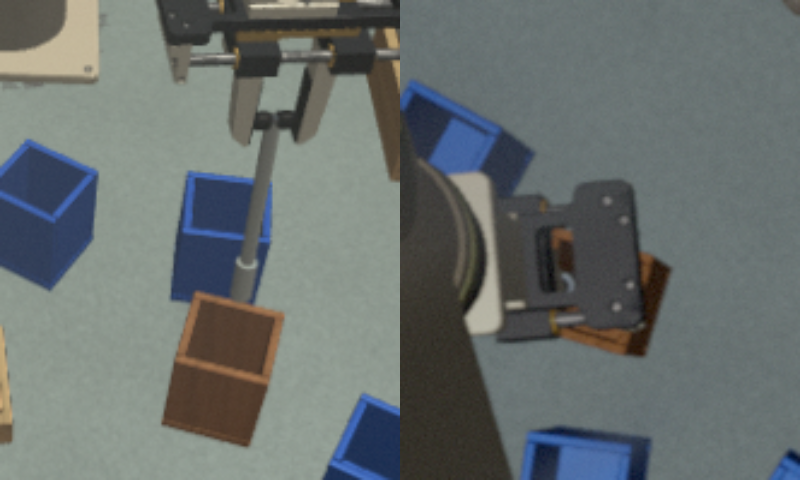

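Scene crop: the socket end is at about (241,300), just above the brown pot's rear rim. I check it by depth.

```bash
python3 -c "
from h import *
a=load('s8')
for cx,cy in [(267,150),(258,205),(250,245),(246,270),(243,285),(242,294)]: 
    u,v=310+cx/2.41,60+cy/2.4; print(round(u),round(v),a['frame'][int(round(v)),int(round(u))],world(a,u,v).round(4))
"
```

```text
421 122 [93 94 89] [0.5365 0.2085 0.3103]
417 145 [93 94 88] [0.5428 0.21   0.2585]
414 162 [97 97 92] [0.5448 0.2108 0.2149]
412 172 [114 116 111] [0.5522 0.2106 0.1932]
411 179 [96 96 90] [0.5529 0.211  0.1752]
410 182 [96 97 90] [0.5543 0.2116 0.1655]
```

The socket end is about (0.546, 0.212) against the pot centre (0.545, 0.213). I lower it.

```bash
python3 -m creep '[[[1,0,1,0,0,0,0],[1,0,1.2,0,0,0,0],[1,0,1.2,0,0,0,0],[1,0,1.2,0,0,0,0],[1,0,1,0,0,0,0],[1,0,0.6,0,0,0,0],[1,0,0,0,0,0,0],[1,0,0,0,0,0,0]]]' 60; python3 -c "
from h import *
go([.528,.2105,.165])"
```

```text
t: 16.75
tool_pos: [0.5262, 0.2091, 0.2313]
orientation: [-1.148, -1.287, 1.296]
force: [0.8, -0.2, -2.7]
opening: 0.0339
t 16.75 pos [0.5262 0.2091 0.2313] yaw 96.55 tilt y [-7.3e-03 -4.0e-04 -1.0e+00] open 0.0339 F [ 0.8 -0.2 -2.7]
shift tool cm [ 0.11  6.63 -0.24] turn wy deg (neg of yaw) None
```

```bash
python3 -m creep '[[[1,0.1,1,-0.2,0,0,0],[1,0,1,0,0,0,0],[1,0,1,0,0,0,0],[1,0,1,0,0,0,0],[1,0,0.8,0,0,0,0],[1,0,0.4,0,0,0,0],[1,0,0,0,0,0,0],[1,0,0,0,0,0,0]]]' 60; python3 -c "
from h import *
go([.528,.2105,.154])"
```

```text
t: 17.55
tool_pos: [0.5282, 0.2106, 0.1751]
orientation: [-1.148, -1.288, 1.296]
force: [0.5, 0.2, -2.0]
opening: 0.0335
t 17.55 pos [0.5282 0.2106 0.1751] yaw 96.55 tilt y [-6.5e-03 -2.0e-04 -1.0e+00] open 0.0335 F [ 0.5  0.2 -2. ]
shift tool cm [-0.01  2.11  0.01] turn wy deg (neg of yaw) None
```

```bash
python3 -m creep '[[[1,0,0.5,0,0,0,0],[1,0,0.5,0,0,0,0],[1,0,0.4,0,0,0,0],[1,0,0.1,0,0,0,0],[1,0,0,0,0,0,0],[1,0,0,0,0,0,0],[1,0,0,0,0,0,0],[1,0,0,0,0,0,0]]]' 60; python3 -c "
from h import *
go([.528,.2105,.154])"
```

```text
t: 18.35
tool_pos: [0.529, 0.2109, 0.1604]
orientation: [-1.149, -1.29, 1.294]
force: [-0.3, -0.0, -2.2]
opening: 0.0337
t 18.35 pos [0.529  0.2109 0.1604] yaw 96.55 tilt y [-4.1e-03  6.0e-04 -1.0e+00] open 0.0337 F [-0.3 -0.  -2.2]
shift tool cm [-0.03  0.64  0.1 ] turn wy deg (neg of yaw) None
```

```bash
python3 -m creep '[[[1,0,0.2,0,0,0,0],[1,0,0.1,0,0,0,0],[1,0,0.1,0,0,0,0],[1,0,0,0,0,0,0],[1,0,0,0,0,0,0],[1,0,0,0,0,0,0],[1,0,0,0,0,0,0],[1,0,0,0,0,0,0]]]' 60; python3 -c "
from h import *
go([.528,.2105,.154])"
```

```text
t: 19.15
tool_pos: [0.5292, 0.2109, 0.1563]
orientation: [-1.15, -1.291, 1.294]
force: [0.0, -0.4, -1.7]
opening: 0.0333
t 19.15 pos [0.5292 0.2109 0.1563] yaw 96.55 tilt y [-3.5e-03  7.0e-04 -1.0e+00] open 0.0333 F [ 0.  -0.4 -1.7]
shift tool cm [-0.03  0.23  0.12] turn wy deg (neg of yaw) None
```

```bash
python3 -m creep '[[[1,0,0.15,0,0,0,0],[1,0,0.1,0,0,0,0],[1,0,0,0,0,0,0],[1,0,0.1,0,0,0,0],[1,0,0,0,0,0,0],[1,0,0,0,0,0,0],[1,0,0,0,0,0,0],[1,0,0,0,0,0,0]]]' 60; python3 -c "
from h import *
go([.528,.2105,.154])
a=snap('scene','s9')
for u,v in [(423,180),(424,170),(420,190)]: print(a['frame'][v,u],world(a,u,v))
cv2.imwrite('pics/c9.png',cv2.resize(a['frame'][100:260,320:480,::-1],(600,600)))"
```

```text
t: 19.95
tool_pos: [0.5304, 0.2113, 0.1546]
orientation: [-1.152, -1.294, 1.292]
force: [-0.3, -0.7, 0.9]
opening: 0.0332
t 19.95 pos [0.5304 0.2113 0.1546] yaw 96.55 tilt y [-2.0e-04  1.6e-03 -1.0e+00] open 0.0332 F [-0.3 -0.7  0.9]
shift tool cm [-0.05  0.06  0.25] turn wy deg (neg of yaw) None
[145 157 146] [ 0.40626055  0.28042196 -0.00209804]
[112 108  96] [0.53756496 0.23650737 0.18500336]
[154 111  77] [0.51800049 0.24561802 0.09808362]
```

View pics/c9.png

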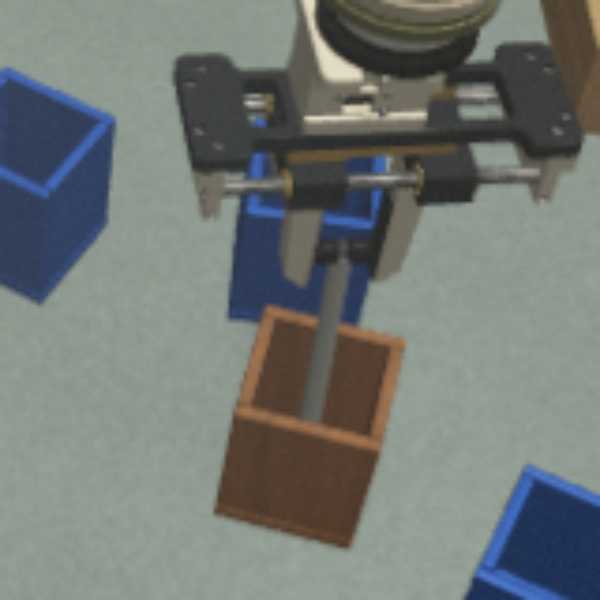

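Contact: the force rose from −1.9 to +0.9 N, and the shaft stands inside the pot. I release it.

```bash
python3 -m creep '[[[0.5,0,0,0,0,0,0],[0.3,0,0,0,0,0,0],[0,0,0,0,0,0,0],[0,0,0,0,0,0,0],[0,0,0,0,0,0,0],[0,0,0,0,0,0,0],[0,0,0,0,0,0,0],[0,0,0,0,0,0,0]]]' 60; python3 -m creep '[[[0,0,-1,0,0,0,0],[0,0,-2,0,0,0,0],[0,0,-2,0,0,0,0],[0,0,-2,0,0,0,0],[0,0,-2,0,0,0,0],[0,0,-1,0,0,0,0],[0,0,0,0,0,0,0],[0,0,0,0,0,0,0]]]' 60; python3 -c "
from h import *
go([.528,.2105,.154])
a=snap('scene','s10')
cv2.imwrite('pics/c10.png',cv2.resize(a['frame'][80:280,160:480,::-1],(800,500)))"
```

```text
t: 20.8
tool_pos: [0.5303, 0.2112, 0.1541]
orientation: [-1.151, -1.293, 1.292]
force: [-0.0, 0.9, 0.7]
opening: 0.091
t: 21.6
tool_pos: [0.5301, 0.2111, 0.2611]
orientation: [-1.152, -1.294, 1.292]
force: [-0.1, 0.2, -0.6]
opening: 0.093
t 21.6 pos [0.5301 0.2111 0.2611] yaw 96.55 tilt y [ 0.      0.0018 -1.    ] open 0.093 F [-0.1  0.2 -0.6]
shift tool cm [-0.05 10.71  0.22] turn wy deg (neg of yaw) None
```

The picture limit is reached, so I check numerically from depth.

```bash
cat > chk.py <<'E'
from h import *
import time
a=snap('scene','s11')
R,t=np.array(a['R']),np.array(a['t'])
vv,uu=np.mgrid[0:400,0:640]; p=cv2.undistortPoints(np.stack([uu.ravel(),vv.ravel()],1).astype(np.float64)[:,None],np.array(a['intrinsics']),np.array(a['dist_coeffs']))[:,0]
D=a['depth'].ravel(); X=(np.c_[p,np.ones(len(p))]*D[:,None]-t)@R
rel=X[:,:2]-[.545,.213]
sel=(D>0)&(abs(rel).max(1)<.13)&(X[:,2]>.015)&(X[:,2]<.22)
g=a['frame'].reshape(-1,3).astype(int); grey=(g.max(1)-g.min(1)<14)
for lo in np.arange(.02,.22,.02):
    k=sel&grey&(X[:,2]>=lo)&(X[:,2]<lo+.02)
    if k.sum()>2: print(round(lo,2),k.sum(),np.median(X[k],0).round(3),np.ptp(X[k],axis=0).round(3))
b=load('s0')
d=np.abs(a['frame'].astype(int)-b['frame'])[190:265,180:232].max(2); print('short key diff',d.mean(),(d>40).sum())
go([.53,.211,.3])
E
python3 chk.py
```

```text
0.02 4 [0.511 0.209 0.026] [0.141 0.057 0.009]
0.04 25 [0.537 0.21  0.054] [0.034 0.052 0.019]
0.06 45 [0.532 0.208 0.07 ] [0.143 0.053 0.02 ]
0.08 49 [0.525 0.208 0.09 ] [0.24  0.08  0.019]
0.1 45 [0.517 0.206 0.11 ] [0.013 0.011 0.019]
0.12 50 [0.51  0.206 0.13 ] [0.017 0.011 0.02 ]
0.14 52 [0.502 0.205 0.15 ] [0.016 0.01  0.02 ]
0.16 83 [0.492 0.202 0.176] [0.018 0.049 0.019]
0.18 79 [0.49  0.209 0.183] [0.015 0.046 0.008]
short key diff 4.493333333333333 0
t 21.7 pos [0.5298 0.211  0.2605] yaw 96.55 tilt y [-0.0011  0.0014 -1.    ] open 0.0927 F [-0.5 -0.1  0.4]
shift tool cm [ 0.01 -3.95 -0.02] turn wy deg (neg of yaw) None
```

The key leans about 21° on the rim toward the robot, with its socket inside the pot and the gripper clear. The short key is unchanged. I wait once more, recheck and hand in.

```bash
python3 -m creep '[[[0,0,-1,0,0,0,0],[0,0,-1,0,0,0,0],[0,0,-1,0,0,0,0],[0,0,0,0,0,0,0],[0,0,0,0,0,0,0],[0,0,0,0,0,0,0],[0,0,0,0,0,0,0],[0,0,0,0,0,0,0]]]' 60; python3 chk.py; python3 -c "
from h import *
print(robot.close_job())"
```

```text
t: 22.5
tool_pos: [0.5288, 0.2106, 0.2903]
orientation: [-1.149, -1.289, 1.295]
force: [0.6, -0.3, -0.3]
opening: 0.093
0.02 5 [0.51  0.209 0.025] [0.141 0.057 0.008]
0.04 22 [0.538 0.208 0.054] [0.039 0.053 0.015]
0.06 46 [0.533 0.209 0.069] [0.143 0.053 0.019]
0.08 53 [0.525 0.207 0.09 ] [0.242 0.08  0.019]
0.1 48 [0.517 0.206 0.111] [0.016 0.01  0.02 ]
0.12 48 [0.509 0.205 0.132] [0.017 0.011 0.019]
0.14 51 [0.503 0.205 0.15 ] [0.017 0.01  0.019]
0.16 85 [0.492 0.201 0.176] [0.019 0.048 0.019]
0.18 77 [0.49  0.211 0.183] [0.016 0.046 0.007]
short key diff 3.45 0
t 22.55 pos [0.5288 0.2106 0.2902] yaw 96.55 tilt y [-5.5e-03  1.0e-04 -1.0e+00] open 0.0927 F [-0.1  0.5 -0.2]
shift tool cm [ 0.03 -0.98 -0.12] turn wy deg (neg of yaw) None
the job is handed in; nothing more can be done
None
```

The long key is standing in the brown pot, and I handed the job in at about 22.6 s; no verdict was reported.

**What I did:** I picked the key up by its end buttons at 60 N and raised it. I eased the grip to 42 mm so it swung down, hanging about 5.5° off vertical, and clamped it again at 33.5 mm. I lowered it until the socket touched the pot floor (the force rose by about 2.7 N), then released it and backed off upward.

**Last checks, from depth readings:**
- **Long key:** it is at rest, leaning about 21° on the rim, with the socket end inside the pot. Two readings 0.8 s apart agreed.
- **Short key:** its part of the picture is unchanged.
- **Gripper:** it is open and well above the key.

**What failed or disagreed:**
- **First close missed.** The fingertips were about 30 mm higher than the reported TCP and the stated finger geometry imply. I measured the tips with the wrist camera and corrected for it, and the second close worked.
- **Clamped opening.** It read about 33.5 mm, not the expected 36 mm.
- **No final picture.** The viewer's 12-picture limit was reached, so the final pose was checked from numbers only.

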